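# Tilt check of a capped reagent bottle on the slant block

### The job

Give the tallest of the three capped amber bottles its tilt check: lean it over squarely on the rubber face of the slant block, so that it lies flat along the slope with its cap end uphill, and keep it gently in contact with the rubber there for two seconds without pressing hard (how far out the face is clamped differs each time). Then bring it level again and set it down gently, upright and free, in the pink tray; leave the other glassware and pots where they stand.

Things in the scene. Friction and masses are not known exactly. Their poses are not given: they have to be found in the camera images.
- tall_bottle: the tallest of three amber reagent bottles with black screw caps: round, 60 mm in diameter, 131 mm high with its cap (body straight to about 95 mm, then the shoulder; the cap is 35 mm wide, from 111 mm up), about 0.2 kg, closed. Origin: centre of its underside; z: its axis, towards the cap.
- slant: slant block: a fixed metal stand with a 140 x 100 mm base and, on four legs, a sloping rubber-topped plate 110 mm long, 80 mm wide. It faces away from the robot: high edge (about 120 mm up) on its -x side, low edge (about 50 mm up) on its +x side. The plate is clamped on guide pins, each time 0 to 25 mm farther out; this is not reported: feel for it. Origin: centre of its underside.
- slant_face (a point): reference point of the slant block, 85 mm above the worktop: centre of the rubber face if clamped fully in; it really lies 0 to 25 mm farther along this z. x: straight up the slope (50 degrees from vertical); y: across the face; z: out of it at right angles. Rubber 62 mm wide, 102 mm long; low side lips do not touch a centred bottle. A bottle lying on it has its axis 30 mm above the rubber.
- tray: pink tray, 130 mm (x) by 180 mm (y), rim 18 mm high, flat floor 5 mm above the worktop and about 90 x 140 mm inside the sloping rim, fixed. Origin: centre of its underside.
- squat_bottle: another amber bottle, squat, 68 mm in diameter and 106 mm high; to be left alone. Origin: centre of its underside.
- small_bottle: another amber bottle, 52 mm in diameter and 101 mm high; to be left alone. Origin: centre of its underside.
- pot: white sample pot with a teal lid, 55 mm in diameter, 88 mm high; to be left alone. Origin: centre of its underside.
- beaker: low glass beaker, 73 mm in diameter, 60 mm high; to be left alone. Origin: centre of its underside.
Not all that is in view belongs to the job. Leave any blue look-alike of the tall_bottle alone.

How it is judged (in metres and radians):
On the way:
1. the tall bottle lies along the slope on the rubber face, cap uphill, in contact for two seconds (1.7 s counts) (contact force between tall_bottle and slant above 0.7 N and angle between the z axis of tall_bottle and the x axis of slant_face, either way round below 0.1 rad and angle between tall_bottle's own z axis and vertical below 1.2 rad and x of tall_bottle in the frame of slant_face between -0.11 and 0 m and y of tall_bottle in the frame of slant_face between -0.015 and 0.015 m), for 1.7 s.
At the end, for the whole second after the job is handed in: the tall bottle stands upright (within 3 degrees), at rest and released on the floor of the pink tray, its centre within 45 mm (x) and 70 mm (y) of the tray's centre (angle between tall_bottle's own z axis and vertical below 0.06 rad and x of tall_bottle in the frame of tray between -0.045 and 0.045 m and y of tall_bottle in the frame of tray between -0.07 and 0.07 m and height (world z) of tall_bottle below 0.012 m and linear speed of tall_bottle below 0.02 m/s); the robot touches nothing.
It fails at once if the bottle is pressed against the slant block with more than 15 N (contact force between tall_bottle and slant above 15 N).
It fails at once if the bottle is set down in the tray with more than 35 N (contact force between tall_bottle and tray above 35 N).
It fails at once if another bottle, the pot or the beaker is moved by more than 25 mm (distance of any of squat_bottle, small_bottle, pot, beaker from where it was at the start of the episode above 0.025 m).
It also fails if it takes over 61 s, if anything falls off the work surface, if the arm or the gripper's body presses on something with over 40 N, if the wrist force passes 120 N, or if a joint passes its speed limit or range.

### The arm

A 6-joint arm with a two-finger parallel gripper is mounted at the origin on a cart in front of the work surface, level with it; the furniture and walls round the work are solid. World frame = base frame: x ahead of the robot, y to its left, z up, the work surface at z = 0. Lengths are in mm, angles in degrees, forces in N, time in s.
With the tool pointing down it reaches from about 350 to 850 mm from the base axis. Payload 8.1 kg.
Tool frame: the origin (TCP) lies where the fingers leave the gripper's body, on its centre line; the fingertips stand 73 mm ahead of it and the grasp point (between the pads) lies 54 mm ahead of it; z points along the fingers, y is the line along which they close (so a half turn about z gives the same grasp; the last joint's range is limited). The gripper opens to 85 mm and grips with 20 to 120 N. Pads are 22 mm wide; open, the fingers measure 114 mm over their backs; the gripper's body (76 mm by 85 mm) begins 54 mm behind the grasp point. The pads swing forward as they close: fully open they stand 13 mm farther back than shut.
Start: joints at [-74.966, 7.471, 85.268, -0, 87.261, -4.893], TCP at [204.518, -564.073, 303.892] pointing down, gripper open.
Joint ranges: [-169.43, 169.43], [-51.17, 129.36], [1.28, 143.12], [-76.62, 256.62], [0, 156.53], [-152.29, 152.29]. Speed limits (degrees/s): [136.94, 136.94, 159.86, 180, 180, 180].

### API

Orientations are given as [roll, pitch, yaw] about the fixed x, y, z axes, in that order (R = Rz(yaw) Ry(pitch) Rx(roll)).
In Python, from bench import sense, optics, r gives the robot as it stands.
- The arm moves only by the tool servo_tool, never from a script. Its argument "plan" is a list that holds one entry, the list of rows, each a list of 5 numbers: the shift along the world's x, y, z in m, then the turn about the world's z in degrees, then the finger opening in m, from 0 to 0.0854. A call has 1 to 10 rows; each row shifts and turns the commanded pose from where the row before left it; what a row does not reach is not made up. A row lasts 1/10 s, in which the tool goes at most 50 mm and 8.59 degrees, less where a joint would pass 70% of its speed; a pose out of reach is approached as far as the arm can. A call is refused whole if a number of a shift passes 0.05 or a number of a turn 8.59, either way. A call with a gripper value outside its range is refused whole. The fingers move at their own pace and stop on an object; "force" is the grip in N (left out, the last holds). Time passes only in rows, so rows that do not move let the fingers close. It gives the time, the measured TCP pose, the force, the opening and the grip force at its end, in the units of the state.
- sense(): the state, without advancing time (a new reading comes with each control period).
- optics.snapshot(name): name is "scene" or "top" or "wrist"; returns a dict with "frame" (400x640x3 uint8, blue, green, red), "fx", "fy", "cx", "cy" (pixels), "dist_coeffs" ([k1, k2, p1, p2, k3] as OpenCV has them; the pictures are not rectified), "cam_to_world" (4x4, takes a point from camera to world coordinates). Camera axes: x right, y down, z forward; pixel columns grow to the right and rows downward; lengths in mm; the calibration is good to about 2 mm. A picture is of the moment at which its call begins. There is no depth.
- r.hand_in(): hands the job in; it is judged then, once.
The state is a dict: "time": time; "joint_pos": joint angles; "qd": joint speeds; "joint_efforts": joint torques, N m; "tool_pos": TCP position; "tcp_rot": TCP orientation; "ft_force": force on the tool from outside, world axes, zero at the start; "wrist_torque": the same for the moment, N m; "finger_gap": finger opening in mm; "grip_force": force on a finger pad.
Only numpy, scipy, OpenCV 4.12 (cv2) and the standard library are available. Lean on these libraries where they do the work, as an engineer would, in place of code of your own. Each camera call takes 0.05 s, during which the arm holds its last target. There are 200 camera calls.

## Working session

There is one attempt and no reset: what is moved stays moved. The work goes in short steps, Python scripts to look and compute and a tool call to move; the robot and the scene stay as the last step left them, time stands still between calls to the robot, and variables do not carry over. Pictures are saved under pics/ and viewed, at most 10 in all, crops included, and the job is handed in when it is done.

Besides the shell and the picture viewer there is one more tool, called after "Call:" as name(argument=value, ...), one argument or row to a line, values as JSON. servo_tool: Moves the arm, as the interface text tells. Its arguments: {"type":"object","properties":{"plan":{"type":"array"},"force":{"type":"number"}},"required":["plan"]}

```bash
mkdir -p pics; ls; python3 - <<'E'
from bench import sense, optics, r
import cv2,pickle,numpy as np
d={n:optics.snapshot(n) for n in("scene","top")}
pickle.dump(d,open("s0.pkl","wb"))
for n in d:
    cv2.imwrite(f"pics/{n}0.png",d[n]["frame"]); print(n,np.round(d[n]["cam_to_world"],2).tolist(),d[n]["fx"],d[n]["dist_coeffs"])
s=sense();print({k:s[k] for k in("time","tool_pos","tcp_rot","ft_force","finger_gap")})
E
```

```text
pics
scene [[-0.81, -0.44, 0.39, -28.23], [-0.59, 0.62, -0.52, 772.81], [-0.01, -0.66, -0.76, 1141.3], [0.0, 0.0, 0.0, 1.0]] 483.5372698783768 [-0.02628696  0.          0.          0.          0.        ]
top [[-0.07, -0.98, 0.21, 302.06], [-1.0, 0.07, -0.01, 29.49], [-0.0, -0.21, -0.98, 1211.55], [0.0, 0.0, 0.0, 1.0]] 398.1582858467361 [-0.02633183  0.          0.          0.          0.        ]
{'time': 0.1, 'tool_pos': array([ 204.42728942, -563.7110957 ,  302.94533219]), 'tcp_rot': array([-1.79906224e+02, -9.62116491e-03,  1.99288996e+01]), 'ft_force': array([ 0.02281275,  0.3927973 , -1.11222479]), 'finger_gap': 85.54104404967475}
```

View pics/scene0.png

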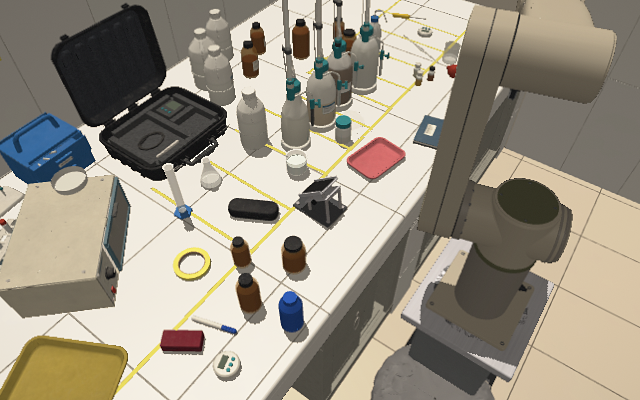

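View pics/top0.png

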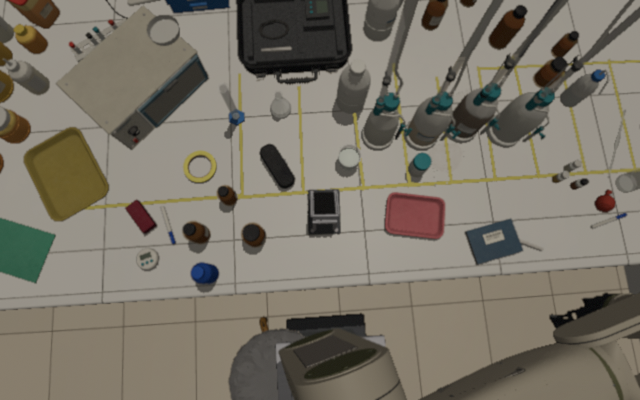

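```bash
cat > h.py <<'E'
import cv2,numpy as np,pickle
def ray(s,uv):
    K=np.array([[s["fx"],0,s["cx"]],[0,s["fy"],s["cy"]],[0,0,1.]])
    p=cv2.undistortPoints(np.array([[uv]],float),K,np.array(s["dist_coeffs"],float))[0,0]
    T=np.array(s["cam_to_world"]);return T[:3,3],T[:3,:3]@np.array([p[0],p[1],1])
def plane(s,uv,z):
    o,d=ray(s,uv);return o+d*(z-o[2])/d[2]
def tri(s1,u1,s2,u2):
    a,d=ray(s1,u1);b,e=ray(s2,u2)
    t=np.linalg.lstsq(np.c_[d,-e],b-a,rcond=None)[0]
    p,q=a+t[0]*d,b+t[1]*e;return (p+q)/2,np.linalg.norm(p-q)
E
python3 - <<'E'
import pickle,cv2,numpy as np
d=pickle.load(open("s0.pkl","rb"))
a=cv2.resize(d["scene"]["frame"][170:340,215:355],None,fx=3.5,fy=3.5,interpolation=2)
b=cv2.resize(d["top"]["frame"][180:290,180:345],None,fx=4.8,fy=4.8,interpolation=2)
cv2.imwrite("pics/c1.png",a);cv2.imwrite("pics/c2.png",b)
E
```

```text
(no output)
```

View pics/c1.png

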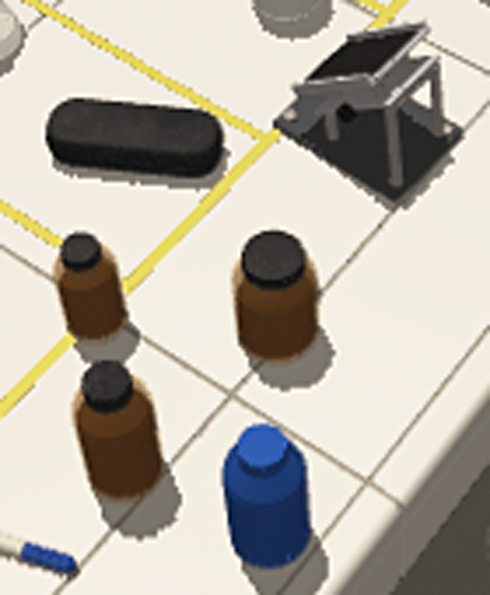

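View pics/c2.png

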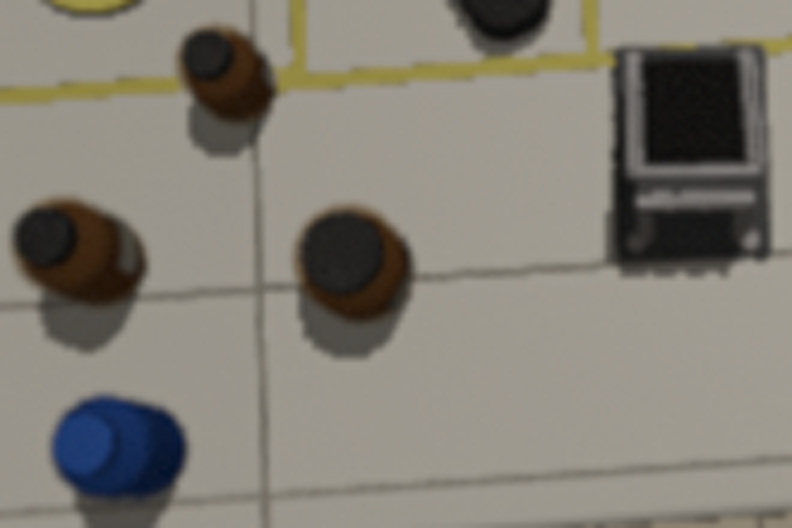

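```bash
python3 - <<'E'
from h import *
d=pickle.load(open("s0.pkl","rb"));S,T=d["scene"],d["top"]
f=lambda c:(215+(c[0]+.5)/3.5-.5,170+(c[1]+.5)/3.5-.5)
g=lambda c:(180+(c[0]+.5)/4.8-.5,180+(c[1]+.5)/4.8-.5)
for n,a,b in [("tall",(107,376),(45,235)),("squat",(273,248),(341,252)),("small",(80,245),(208,54)),("blue",(265,443),(85,447)),
 ("face hi+y",(372,75),(643,165)),("face lo+y",(303,82),(645,55)),("face hi-y",(425,28),(747,163)),("face lo-y",(352,35),(738,52))]:
    p,e=tri(S,f(a),T,g(b));print(n,p.round(1),e.round(1))
# base corners of slant, z~5
for c in [(612,262),(768,257),(762,48),(614,48)]: print("base",plane(T,g(c),6).round(1))
def blob(s,lo,hi,roi):
    h=cv2.cvtColor(s["frame"],cv2.COLOR_BGR2HSV);m=cv2.inRange(h,lo,hi);k=np.zeros_like(m);x,y,w,hh=roi;k[y:y+hh,x:x+w]=m[y:y+hh,x:x+w]
    c=max(cv2.findContours(k,0,2)[0],key=cv2.contourArea);return c
for s,roi in((S,(330,120,90,70)),(T,(370,180,90,70))):
    c=blob(s,(165,60,60),(180,255,255),roi);q=cv2.minAreaRect(c);print("tray",q)
    b=np.array([plane(s,p,18) for p in cv2.boxPoints(q)]);print(b.round(0).tolist(),b.mean(0).round(1))
for n,c in(("potlid",(421,162)),("beaker?",(348,157))):print(n,plane(T,c,80).round(0))
E
```

```text
tall [482.1 366.1 129.7] 1.6
squat [463.8 200.4 109.9] 2.5
small [590.7 277.5  98.7] 2.9
blue [360.3 344.1 130.4] 1.0
face hi+y [500.1  21.6 119.2] 0.7
face lo+y [579.9  14.3  52.9] 2.7
face hi-y [492.9 -39.4 127.5] 4.9
face lo-y [572.1 -43.7  67.3] 7.2
base [459.3  44.5   6. ]
base [455.5 -54.4   6. ]
base [591.8 -61.9   6. ]
base [598.5  34.    6. ]
tray ((373.0, 141.0), (0.0, 0.0), 0.0)
[[540.0, -345.0, 18.0], [540.0, -345.0, 18.0], [540.0, -345.0, 18.0], [540.0, -345.0, 18.0]] [ 540.3 -344.7   18. ]
tray ((437.0, 233.0), (0.0, 0.0), 0.0)
[[433.0, -347.0, 18.0], [433.0, -347.0, 18.0], [433.0, -347.0, 18.0], [433.0, -347.0, 18.0]] [ 433.4 -347.4   18. ]
potlid [ 641. -309.   80.]
beaker? [672. -93.  80.]
```

Candidates (scene px): tall amber (246,278, cap height measured 130 mm), squat amber (293,241, 110 mm), small amber (238,240, 99 mm), and the blue look-alike (291,300, 130 mm). The c1 crop confirms the choice: tall amber at about (482,366). I'm going via the slant block for a close look.

Call:
servo_tool(
  plan=[
    [[0.02, 0.042, 0.0, -8, 0.085], [0.025, 0.042, 0.0, -8, 0.085], [0.025, 0.042, 0.0, -8, 0.085], [0.025, 0.042, 0.0, 0, 0.085], [0.025, 0.042, 0.0, 0, 0.085], [0.025, 0.042, 0.0, 0, 0.085], [0.025, 0.042, 0.0, 0, 0.085], [0.025, 0.042, 0.0, 0, 0.085], [0.025, 0.042, 0.0, 0, 0.085], [0.025, 0.042, 0.0, 0, 0.085]],
  ],
)

```text
time: 1.1
tool_pos: [450.0, -142.1, 303.7]
tcp_rot: [-180.0, -0.0, -4.1]
ft_force: [1.2, -0.9, -0.4]
finger_gap: 84.8
grip_force: 0.0
```

Call:
servo_tool(
  plan=[
    [[0.0, 0.045, 0.02, 0, 0.085], [0.0, 0.045, 0.02, 0, 0.085], [0.0, 0.04, 0.01, 0, 0.085], [0, 0, 0, 0, 0.085], [0, 0, 0, 0, 0.085]],
  ],
)

```text
time: 1.6
tool_pos: [449.5, -13.4, 353.8]
tcp_rot: [180.0, -0.0, -3.9]
ft_force: [0.1, -0.7, -0.1]
finger_gap: 85.0
grip_force: 0.0
```

```bash
python3 - <<'E'
from bench import sense, optics, r
import cv2,pickle,numpy as np
d=optics.snapshot("wrist");pickle.dump(d,open("w1.pkl","wb"));cv2.imwrite("pics/w1.png",d["frame"]);print(np.round(d["cam_to_world"],2).tolist(),d["fx"])
s=sense();print({k:s[k] for k in("time","joint_pos","tool_pos","tcp_rot","ft_force")})
from h import *
T=pickle.load(open("s0.pkl","rb"))["top"]
h=cv2.cvtColor(T["frame"],cv2.COLOR_BGR2HSV);print(h[215,415],h[205,392])
m=((h[...,0]>165)|(h[...,0]<8))&(h[...,1]>60);m=m.astype(np.uint8);m[:180]=0;m[250:]=0;m[:,:370]=0;m[:,460:]=0
c=max(cv2.findContours(m,0,2)[0],key=cv2.contourArea);q=cv2.minAreaRect(c);print(q)
b=np.array([plane(T,p,16) for p in cv2.boxPoints(q)]);print(b.round(0).tolist(),b.mean(0).round(1))
E
```

```text
[[-0.07, -0.95, -0.31, 528.29], [-1.0, 0.06, 0.02, -18.68], [-0.0, 0.31, -0.95, 424.13], [0.0, 0.0, 0.0, 1.0]] 356.303579499605
{'time': 1.65, 'joint_pos': array([-8.33509881e+00, -1.72401548e+01,  1.03468268e+02, -2.75938270e-02,
        9.38116460e+01,  8.56869033e+01]), 'tool_pos': array([449.34162796, -14.22832156, 353.35523076]), 'tcp_rot': array([ 1.79975534e+02,  4.17173795e-02, -4.02383579e+00]), 'ft_force': array([-1.09419869,  0.5357633 , -0.17647224])}
[  0 118 130] [  1 120 127]
((414.91021728515625, 215.2781219482422), (60.02482604980469, 42.21988296508789), 6.581944942474365)
[[446.0, -184.0, 16.0], [575.0, -212.0, 16.0], [540.0, -394.0, 16.0], [412.0, -361.0, 16.0]] [ 493.2 -287.8   16. ]
```

View pics/w1.png

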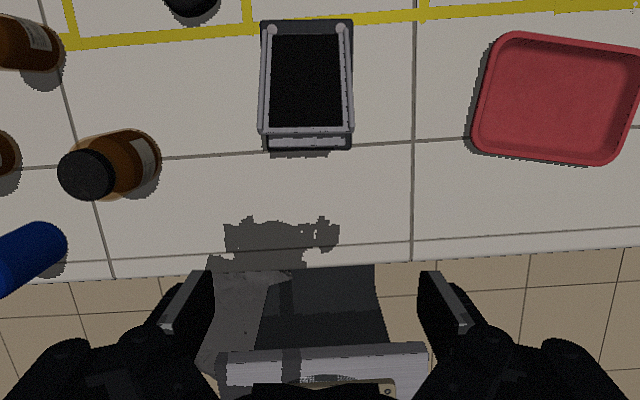

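```bash
python3 - <<'E'
from h import *
W=pickle.load(open("w1.pkl","rb"))
for c in [(262,20),(354,20),(265,149),(351,149)]: print("base",c,plane(W,c,6).round(1))
for d in (0,12,25):
  # rubber corners at xf=+-51; z world = 85 +-51*.643 + d*.766
  lo=85-51*.643+d*.766; hi=85+51*.643+d*.766
  P=[plane(W,c,z) for c,z in(((273,36),lo),((342,36),lo),((268,128),hi),((343,128),hi))]
  print(d,[p.round(1).tolist() for p in P],np.linalg.norm(P[0]-P[1]).round(1),np.linalg.norm(P[2]-P[3]).round(1),np.linalg.norm((P[0]+P[1]-P[2]-P[3])/2).round(1),((sum(P))/4).round(1))
E
```

```text
base (262, 20) [599.6  33.2   6. ]
base (354, 20) [592.9 -64.2   6. ]
base (265, 149) [462.7  45.2   6. ]
base (351, 149) [455.8 -55.8   6. ]
0 [[577.2, 18.5, 52.2], [572.6, -47.2, 52.2], [497.8, 23.6, 117.8], [493.4, -39.8, 117.8]] 65.9 63.5 103.1 [535.3 -11.2  85. ]
12 [[576.0, 17.6, 61.4], [571.5, -46.5, 61.4], [498.7, 22.3, 127.0], [494.5, -39.1, 127.0]] 64.3 61.6 101.4 [535.2 -11.4  94.2]
25 [[574.6, 16.6, 71.4], [570.4, -45.8, 71.4], [499.7, 21.0, 136.9], [495.6, -38.4, 136.9]] 62.5 59.5 99.7 [535.1 -11.7 104.1]
```

Call:
servo_tool(
  plan=[
    [[0.004, 0.0475, -0.003, 0, 0.085], [0.004, 0.0475, -0.003, 0, 0.085], [0.004, 0.0475, -0.003, 0, 0.085], [0.004, 0.0475, -0.003, 0, 0.085], [0.004, 0.0475, -0.003, 0, 0.085], [0.004, 0.0475, -0.003, 0, 0.085], [0.004, 0.0475, -0.003, 0, 0.085], [0.004, 0.0475, -0.003, 0, 0.085], [0, 0, 0, 0, 0.085], [0, 0, 0, 0, 0.085]],
  ],
)

```text
time: 2.65
tool_pos: [482.0, 365.2, 327.7]
tcp_rot: [179.9, 0.1, -4.1]
ft_force: [-0.2, -0.7, 0.9]
finger_gap: 85.1
grip_force: 0.0
```

```bash
python3 - <<'E'
from bench import sense, optics, r
import cv2,pickle,numpy as np
d=optics.snapshot("wrist");pickle.dump(d,open("w2.pkl","wb"));cv2.imwrite("pics/w2.png",d["frame"])
s=sense();print({k:s[k] for k in("time","joint_pos","tool_pos","tcp_rot","ft_force")})
E
```

```text
{'time': 2.7, 'joint_pos': array([ 3.22454193e+01,  7.74681363e+00,  8.24066854e+01, -3.58404958e-02,
        8.99825754e+01,  1.26390932e+02]), 'tool_pos': array([482.1808546 , 364.49997425, 328.54988009]), 'tcp_rot': array([ 1.79890417e+02,  8.82744072e-02, -4.14554369e+00]), 'ft_force': array([ 0.40559992, -0.26395183, -0.59276636])}
```

View pics/w2.png

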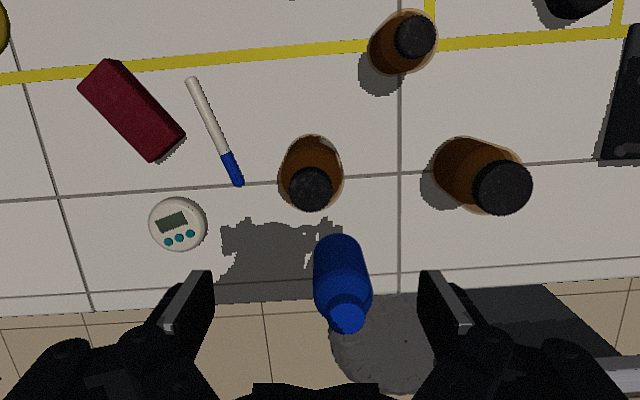

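```bash
python3 - <<'E'
from h import *
W=pickle.load(open("w2.pkl","rb"))
print(plane(W,(310.5,189),131).round(1),plane(W,(344,316),131).round(1))
E
```

```text
[484.8 368.4 131. ] [366.6 347.7 131. ]
```

Call:
servo_tool(
  plan=[
    [[0.0015, 0.0025, -0.03, 0, 0.085], [0, 0, -0.04, 0, 0.085], [0, 0, -0.04, 0, 0.085], [0, 0, -0.04, 0, 0.085], [0, 0, -0.025, 0, 0.085], [0, 0, -0.015, 0, 0.085], [0, 0, 0, 0, 0.085], [0, 0, 0, 0, 0.058], [0, 0, 0, 0, 0.058], [0, 0, 0, 0, 0.058]],
  ],
  force=20,
)

```text
time: 3.7
tool_pos: [484.5, 368.9, 142.7]
tcp_rot: [-179.9, -0.2, -4.1]
ft_force: [0.3, -2.9, 7.8]
finger_gap: 59.2
grip_force: 21.8
```

Call:
servo_tool(
  plan=[
    [[0, 0, 0, 0, 0.055], [0, 0, 0, 0, 0.055], [0, 0, 0, 0, 0.055]],
  ],
  force=20,
)

```text
time: 4.0
tool_pos: [484.4, 368.9, 142.7]
tcp_rot: [-179.9, -0.2, -4.1]
ft_force: [-0.8, -3.1, 7.1]
finger_gap: 58.4
grip_force: 21.8
```

Call:
servo_tool(
  plan=[
    [[0, 0, 0, 0, 0.07], [0, 0, 0, 0, 0.07], [0, 0, 0, 0, 0.07], [0, 0, 0, 0, 0.07]],
  ],
  force=20,
)

```text
time: 4.4
tool_pos: [482.9, 368.5, 139.8]
tcp_rot: [180.0, 0.0, -4.1]
ft_force: [0.3, 0.1, -0.0]
finger_gap: 70.0
grip_force: 0.0
```

Call:
servo_tool(
  plan=[
    [[0, 0.0005, -0.004, 0, 0.066], [0, 0, 0, 0, 0.063], [0, 0, 0, 0, 0.061], [0, 0, 0, 0, 0.058], [0, 0, 0, 0, 0.058], [0, 0, 0, 0, 0.058]],
  ],
  force=20,
)

```text
time: 5.0
tool_pos: [482.9, 368.9, 135.8]
tcp_rot: [180.0, 0.0, -4.1]
ft_force: [-0.1, 0.2, -0.5]
finger_gap: 58.8
grip_force: 21.9
```

Call:
servo_tool(
  plan=[
    [[0, 0, 0.002, 0, 0.058], [0, 0, 0.003, 0, 0.058], [0, 0, 0.005, 0, 0.058], [0, 0, 0.01, 0, 0.058], [0, 0, 0, 0, 0.058], [0, 0, 0, 0, 0.058]],
  ],
  force=20,
)

```text
time: 5.6
tool_pos: [483.4, 369.2, 156.8]
tcp_rot: [-179.9, -0.1, -4.1]
ft_force: [0.4, -0.5, -1.8]
finger_gap: 58.8
grip_force: 22.0
```

```bash
python3 - <<'E'
from bench import sense, optics, r
import cv2,pickle,numpy as np
d=optics.snapshot("scene")
cv2.imwrite("pics/s3.png",cv2.resize(d["frame"][180:350,190:350],None,fx=3.5,fy=3.5,interpolation=2))
s=sense();print({k:s[k] for k in("time","tool_pos","ft_force","wrist_torque","finger_gap","grip_force")})
E
```

```text
{'time': 5.65, 'tool_pos': array([483.13207886, 369.02583683, 156.20774824]), 'ft_force': array([-0.2035605 ,  0.19969766, -1.78359519]), 'wrist_torque': array([ 0.02034395, -0.05140568,  0.02035495]), 'finger_gap': 59.01602746746572, 'grip_force': 21.970288006123155}
```

View pics/s3.png

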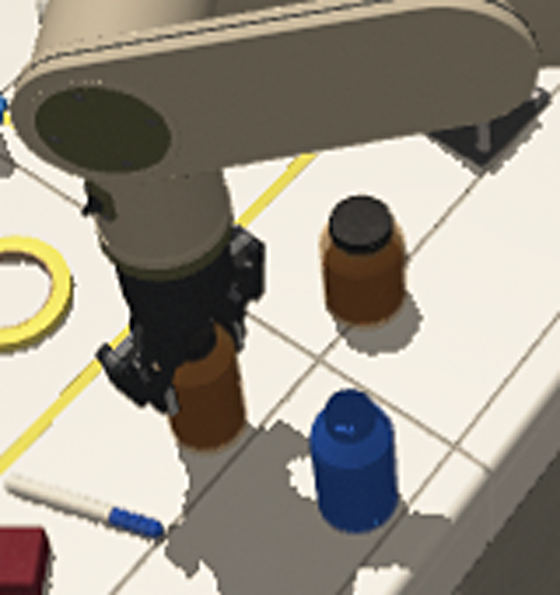

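Call:
servo_tool(
  plan=[
    [[0, 0, 0.03, 0, 0.058], [0, 0, 0.04, 0, 0.058], [0, 0, 0.04, 0, 0.058], [0, 0, 0.034, 0, 0.058], [0.005, -0.015, 0, 0, 0.058], [0.009, -0.03, 0, 0, 0.058], [0.009, -0.03, 0, 0, 0.058], [0.009, -0.03, 0, 0, 0.058], [0.009, -0.03, 0, 0, 0.058], [0.009, -0.03, 0, 0, 0.058]],
  ],
  force=20,
)

```text
time: 6.65
tool_pos: [532.8, 202.2, 298.5]
tcp_rot: [180.0, 0.1, -4.1]
ft_force: [0.8, 0.3, -1.9]
finger_gap: 58.8
grip_force: 22.7
```

Call:
servo_tool(
  plan=[
    [[0.009, -0.03, 0, 0, 0.058], [0.009, -0.03, 0, 0, 0.058], [0.009, -0.03, 0, 0, 0.058], [0.009, -0.03, 0, 0, 0.058], [0.009, -0.03, 0, 0, 0.058], [0.009, -0.03, 0, 0, 0.058], [0.009, -0.03, 0, 0, 0.058], [0.004, -0.01, 0, 0, 0.058], [0, 0, 0, 0, 0.058], [0, 0, 0, 0, 0.058]],
  ],
  force=20,
)

```text
time: 7.65
tool_pos: [599.6, -15.5, 299.1]
tcp_rot: [-180.0, 0.1, -4.1]
ft_force: [0.2, 0.5, -1.1]
finger_gap: 59.1
grip_force: 22.7
```

```bash
python3 - <<'E'
from bench import sense
s=sense();print({k:s[k] for k in("time","tool_pos","tcp_rot","ft_force","wrist_torque","finger_gap","grip_force")})
E
```

```text
{'time': 7.65, 'tool_pos': array([599.58748088, -15.5375548 , 299.07341462]), 'tcp_rot': array([-1.79962995e+02,  8.19639081e-02, -4.08483794e+00]), 'ft_force': array([ 0.15572257,  0.50866877, -1.07863154]), 'wrist_torque': array([ 0.02723974, -0.04045133,  0.00765564]), 'finger_gap': 59.06392973207319, 'grip_force': 22.663701181299984}
```

Call:
servo_tool(
  plan=[
    [[0, 0, -0.03, 0, 0.058], [0, 0, -0.03, 0, 0.058], [0, 0, -0.018, 0, 0.058], [0, 0, -0.004, 0, 0.058], [0, 0, 0, 0, 0.058], [0, 0, 0, 0, 0.058]],
  ],
)

```text
time: 8.25
tool_pos: [600.7, -15.5, 219.5]
tcp_rot: [-180.0, -0.1, -4.0]
ft_force: [-0.2, -0.9, -1.2]
finger_gap: 58.6
grip_force: 22.7
```

Call:
servo_tool(
  plan=[
    [[0, 0, -0.0015, 0, 0.058], [0, 0, -0.0015, 0, 0.058], [0, 0, -0.0015, 0, 0.058], [0, 0, 0, 0, 0.058]],
  ],
)

```text
time: 8.65
tool_pos: [599.9, -16.1, 213.3]
tcp_rot: [-180.0, 0.0, -4.1]
ft_force: [-0.4, -0.2, -2.8]
finger_gap: 59.1
grip_force: 22.7
```

Call:
servo_tool(
  plan=[
    [[0, 0, -0.0015, 0, 0.058], [0, 0, -0.0015, 0, 0.058], [0, 0, -0.0015, 0, 0.058], [0, 0, 0, 0, 0.058]],
  ],
)

```text
time: 9.05
tool_pos: [599.8, -16.0, 208.5]
tcp_rot: [-180.0, 0.0, -4.1]
ft_force: [-1.0, -0.5, -1.7]
finger_gap: 59.0
grip_force: 22.7
```

Call:
servo_tool(
  plan=[
    [[0, 0, -0.0015, 0, 0.058], [0, 0, -0.0015, 0, 0.058], [0, 0, -0.0015, 0, 0.058], [0, 0, 0, 0, 0.058]],
  ],
)

```text
time: 9.45
tool_pos: [599.9, -16.1, 204.0]
tcp_rot: [-180.0, 0.0, -4.1]
ft_force: [0.3, -1.1, -2.5]
finger_gap: 58.8
grip_force: 22.7
```

Call:
servo_tool(
  plan=[
    [[0, 0, -0.0015, 0, 0.058], [0, 0, -0.0015, 0, 0.058], [0, 0, 0, 0, 0.058]],
  ],
)

```text
time: 9.75
tool_pos: [599.9, -16.0, 201.1]
tcp_rot: [-180.0, 0.0, -4.1]
ft_force: [-0.1, -0.6, -1.2]
finger_gap: 59.2
grip_force: 22.7
```

Call:
servo_tool(
  plan=[
    [[0, 0, -0.0015, 0, 0.058], [0, 0, -0.0015, 0, 0.058], [0, 0, 0, 0, 0.058]],
  ],
)

```text
time: 10.05
tool_pos: [600.0, -16.0, 198.3]
tcp_rot: [-180.0, 0.0, -4.1]
ft_force: [1.2, 0.4, -2.1]
finger_gap: 58.7
grip_force: 22.7
```

Call:
servo_tool(
  plan=[
    [[0, 0, -0.0015, 0, 0.058], [0, 0, -0.0015, 0, 0.058], [0, 0, 0, 0, 0.058]],
  ],
)

```text
time: 10.35
tool_pos: [600.9, -16.1, 196.4]
tcp_rot: [180.0, -0.1, -4.1]
ft_force: [2.4, -1.3, 1.0]
finger_gap: 58.8
grip_force: 23.0
```

```bash
python3 - <<'E'
from bench import sense,optics
import pickle,cv2
s=sense();print({k:s[k] for k in("time","tool_pos","ft_force","wrist_torque")})
d=optics.snapshot("scene");pickle.dump(d,open("s4.pkl","wb"))
cv2.imwrite("pics/s4.png",cv2.resize(d["frame"][110:240,250:410],None,fx=4.5,fy=4.5,interpolation=2))
E
```

```text
{'time': 10.35, 'tool_pos': array([600.88220436, -16.14682103, 196.41907805]), 'ft_force': array([ 2.40394511, -1.28004816,  1.00452274]), 'wrist_torque': array([ 0.03266479, -0.53352935,  0.03480849])}
```

View pics/s4.png

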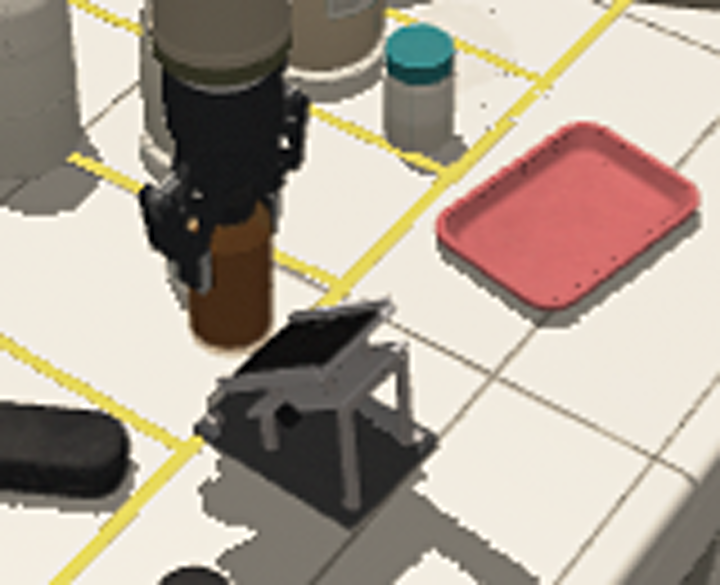

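Touch at TCP z≈197 (clamp about 7 mm out). I'm starting the arc about the contact edge in small steps.

Call:
servo_tool(
  plan=[
    [[-0.0025, 0.0002, 0.0008, 0, 0.058], [-0.0025, 0.0002, 0.0008, 0, 0.058], [-0.0025, 0.0001, 0.0006, 0, 0.058], [0, 0, 0, 0, 0.058]],
  ],
)

```text
time: 10.8
tool_pos: [592.6, -15.5, 198.2]
tcp_rot: [-180.0, -0.1, -4.1]
ft_force: [2.8, -0.0, 4.1]
finger_gap: 59.0
grip_force: 22.3
```

```bash
python3 - <<'E'
from bench import sense
s=sense();print({k:s[k] for k in("time","tool_pos","ft_force","wrist_torque")})
E
```

```text
{'time': 10.8, 'tool_pos': array([592.57408551, -15.53316084, 198.16363771]), 'ft_force': array([ 2.84385213, -0.00864514,  4.12178719]), 'wrist_torque': array([ 0.03360049, -0.63413612,  0.00576569])}
```

Call:
servo_tool(
  plan=[
    [[-0.0025, 0.0002, 0.0008, 0, 0.058], [-0.0025, 0.0002, 0.0008, 0, 0.058], [-0.0025, 0.0001, 0.0006, 0, 0.058], [0, 0, 0, 0, 0.058]],
  ],
)

```text
time: 11.2
tool_pos: [584.5, -15.0, 199.6]
tcp_rot: [-180.0, 0.0, -4.1]
ft_force: [2.8, 0.2, 3.5]
finger_gap: 59.2
grip_force: 21.3
```

Call:
servo_tool(
  plan=[
    [[-0.0025, 0.0002, 0.0006, 0, 0.058], [-0.0025, 0.0002, 0.0005, 0, 0.058], [-0.0025, 0.0001, 0.0004, 0, 0.058], [0, 0, 0, 0, 0.058]],
  ],
)

```text
time: 11.6
tool_pos: [576.8, -14.5, 200.8]
tcp_rot: [-180.0, 0.1, -4.1]
ft_force: [1.6, -0.3, -1.1]
finger_gap: 58.7
grip_force: 21.6
```

```bash
python3 - <<'E'
from bench import sense,optics
import pickle,cv2,numpy as np
s=sense();print({k:s[k] for k in("time","tool_pos","ft_force","wrist_torque")})
d=optics.snapshot("scene");pickle.dump(d,open("s5.pkl","wb"))
c=lambda f:cv2.resize(f[140:220,270:350],None,fx=4.9,fy=5,interpolation=2)
cv2.imwrite("pics/s5.png",np.hstack([c(pickle.load(open("s4.pkl","rb"))["frame"]),c(d["frame"])]))
E
```

```text
{'time': 11.6, 'tool_pos': array([576.84065277, -14.48133672, 200.7553786 ]), 'ft_force': array([ 1.61134736, -0.29355457, -1.09893704]), 'wrist_torque': array([ 0.18448714, -0.39284757, -0.00171293])}
```

View pics/s5.png

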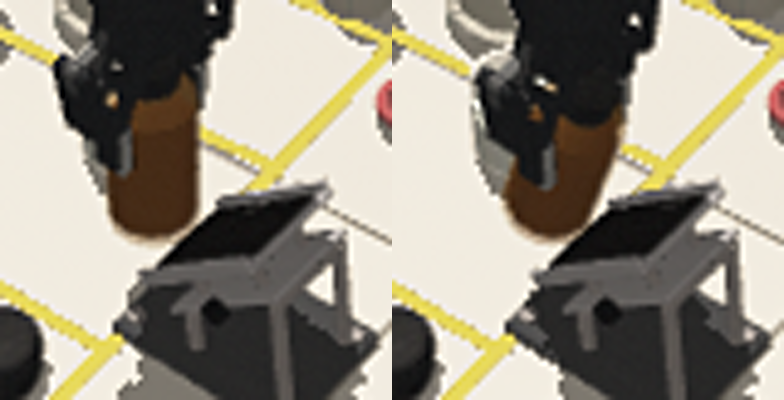

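Picture: bottle bottom pivots against the rubber and tilts cap towards -x as wanted (left before, right after ~15°). Continuing.

Call:
servo_tool(
  plan=[
    [[-0.0025, 0.0002, 0.0001, 0, 0.058], [-0.0025, 0.0002, 0.0, 0, 0.058], [-0.0025, 0.0001, 0.0, 0, 0.058], [-0.0025, 0.0002, -0.0001, 0, 0.058], [-0.0025, 0.0002, -0.0001, 0, 0.058], [-0.0025, 0.0001, -0.0001, 0, 0.058], [0, 0, 0, 0, 0.058]],
  ],
)

```text
time: 12.35
tool_pos: [562.2, -13.5, 201.1]
tcp_rot: [180.0, 0.0, -4.1]
ft_force: [2.4, 0.3, -0.7]
finger_gap: 58.8
grip_force: 21.6
```

Call:
servo_tool(
  plan=[
    [[-0.0025, 0.0002, -0.0003, 0, 0.058], [-0.0025, 0.0002, -0.0003, 0, 0.058], [-0.0025, 0.0001, -0.0004, 0, 0.058], [-0.0025, 0.0002, -0.0005, 0, 0.058], [-0.0025, 0.0002, -0.0005, 0, 0.058], [-0.0025, 0.0001, -0.0006, 0, 0.058], [0, 0, 0, 0, 0.058]],
  ],
)

```text
time: 13.05
tool_pos: [547.2, -12.5, 198.4]
tcp_rot: [-180.0, 0.0, -4.1]
ft_force: [2.1, 1.0, 0.5]
finger_gap: 58.6
grip_force: 21.4
```

```bash
cat > st.py <<'E'
from bench import sense,optics
import pickle,cv2,numpy as np
from h import *
s=sense();print({k:np.round(s[k],2) for k in("time","tool_pos","ft_force","wrist_torque")})
d=optics.snapshot("scene");pickle.dump(d,open("sl.pkl","wb"))
f=d["frame"];h=cv2.cvtColor(f,cv2.COLOR_BGR2HSV)
m=cv2.inRange(h,(5,120,25),(18,255,160));k=np.zeros_like(m);k[135:215,265:360]=m[135:215,265:360]
c=max(cv2.findContours(k,0,2)[0],key=cv2.contourArea);q=cv2.minAreaRect(c);print(cv2.contourArea(c),q,cv2.boundingRect(c))
pc=c.reshape(-1,2).astype(float);print("line",cv2.fitLine(np.argwhere(cv2.drawContours(np.zeros_like(m),[c],-1,255,-1)>0)[:,::-1].astype(np.float32),2,0,.01,.01).ravel().round(2))
# expected image direction of the axis for tilts
R=np.array(d["cam_to_world"]);P=np.linalg.inv(R)
def pr(p):
    x=P@np.r_[p,1];return np.array([d["fx"]*x[0]/x[2]+d["cx"],d["fy"]*x[1]/x[2]+d["cy"]])
g=np.array(s["tool_pos"])-[0,0,54]
for t in(0,20,30,40,45,50,55):
    a=np.radians(t);ax=np.array([-np.sin(a)*.9976,np.sin(a)*.07,np.cos(a)])
    u=pr(g);v=pr(g-82*ax);print(t,u.round(1),v.round(1),np.degrees(np.arctan2(*(v-u)[::-1])).round(1))
E
python3 st.py
```

```text
{'time': np.float64(13.05), 'tool_pos': array([547.18, -12.5 , 198.44]), 'ft_force': array([2.06, 0.95, 0.46]), 'wrist_torque': array([ 0.31, -0.33,  0.01])}
196.5 ((309.1000061035156, 177.79998779296875), (16.76007080078125, 26.87936019897461), 71.56505584716797) (295, 168, 28, 20)
line [ 9.6000e-01 -2.7000e-01  3.0832e+02  1.7863e+02]
0 [314.5 171. ] [314.8 190.1] 89.3
20 [314.5 171. ] [307.6 184.6] 116.9
30 [314.5 171. ] [304.3 181.3] 134.9
40 [314.5 171. ] [301.3 177.6] 153.4
45 [314.5 171. ] [299.9 175.7] 162.1
50 [314.5 171. ] [298.7 173.8] 170.1
55 [314.5 171. ] [297.5 171.8] 177.3
```

Call:
servo_tool(
  plan=[
    [[-0.0024, 0.0002, -0.0007, 0, 0.058], [-0.0024, 0.0002, -0.0008, 0, 0.058], [-0.0024, 0.0001, -0.0008, 0, 0.058], [0, 0, 0, 0, 0.058]],
  ],
)

```text
time: 13.5
tool_pos: [539.9, -12.0, 196.1]
tcp_rot: [180.0, 0.0, -4.1]
ft_force: [0.4, 1.4, 0.8]
finger_gap: 58.6
grip_force: 21.3
```

Call:
servo_tool(
  plan=[
    [[-0.0024, 0.0002, -0.0009, 0, 0.058], [-0.0024, 0.0002, -0.001, 0, 0.058], [-0.0023, 0.0001, -0.001, 0, 0.058], [0, 0, 0, 0, 0.058]],
  ],
)

```text
time: 13.9
tool_pos: [532.8, -11.5, 193.0]
tcp_rot: [180.0, 0.0, -4.1]
ft_force: [1.2, 1.3, 0.4]
finger_gap: 58.5
grip_force: 21.3
```

```bash
python3 st.py
```

```text
{'time': np.float64(13.9), 'tool_pos': array([532.76, -11.53, 193.01]), 'ft_force': array([1.19, 1.35, 0.44]), 'wrist_torque': array([ 0.33, -0.29,  0.04])}
102.5 ((321.0, 175.5), (21.0, 12.0), 90.0) (315, 165, 13, 22)
line [ 2.0000e-02 -1.0000e+00  3.1980e+02  1.7741e+02]
0 [318.4 174.6] [318.5 193.6] 89.8
20 [318.4 174.6] [311.3 188.1] 117.9
30 [318.4 174.6] [308.  184.7] 135.9
40 [318.4 174.6] [305.  181.1] 154.3
45 [318.4 174.6] [303.6 179.2] 162.9
50 [318.4 174.6] [302.3 177.2] 170.7
55 [318.4 174.6] [301.2 175.3] 177.8
```

Call:
servo_tool(
  plan=[
    [[-0.0022, 0.0002, -0.0011, 0, 0.058], [-0.0022, 0.0001, -0.0012, 0, 0.058], [0, 0, 0, 0, 0.058]],
  ],
)

```text
time: 14.25
tool_pos: [528.5, -11.2, 190.8]
tcp_rot: [-180.0, 0.0, -4.1]
ft_force: [1.9, 0.6, 0.6]
finger_gap: 58.6
grip_force: 21.3
```

Call:
servo_tool(
  plan=[
    [[-0.0011, 0.0001, -0.0006, 0, 0.058], [-0.0011, 0.0001, -0.0006, 0, 0.058], [0, 0, 0, 0, 0.058]],
  ],
)

```text
time: 14.55
tool_pos: [527.4, -11.2, 190.4]
tcp_rot: [180.0, -0.1, -4.1]
ft_force: [6.1, 1.0, -0.4]
finger_gap: 58.6
grip_force: 21.3
```

```bash
python3 - <<'E'
from bench import sense,optics
import pickle,cv2,numpy as np
s=sense();print({k:np.round(s[k],2) for k in("time","tool_pos","ft_force","wrist_torque")})
d=optics.snapshot("scene");pickle.dump(d,open("s6.pkl","wb"))
w=optics.snapshot("wrist");pickle.dump(w,open("w6.pkl","wb"))
a=cv2.resize(d["frame"][135:215,275:355],(400,400),interpolation=2)
b=cv2.resize(w["frame"],(400,250),interpolation=3);c=np.zeros((400,400,3),np.uint8);c[:250]=b
cv2.imwrite("pics/s6.png",np.hstack([a,c]))
E
```

```text
{'time': np.float64(14.55), 'tool_pos': array([527.4 , -11.16, 190.35]), 'ft_force': array([ 6.12,  1.02, -0.42]), 'wrist_torque': array([ 0.25, -0.9 , -0.03])}
```

View pics/s6.png

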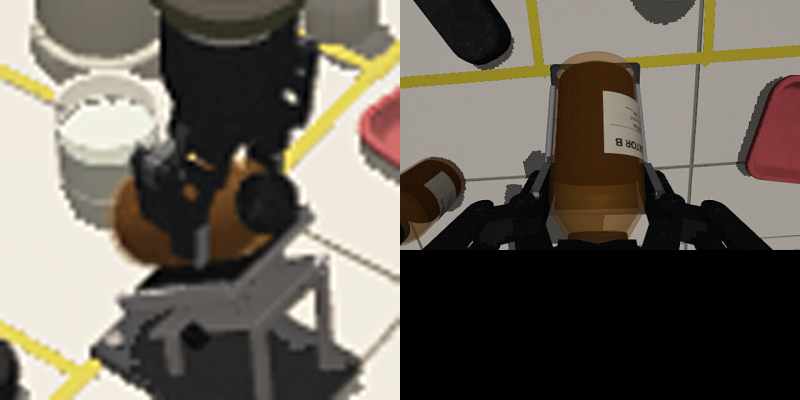

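The bottle lies along the slope and is centred, and the force step shows flat contact. A slight settle, then hold.

Call:
servo_tool(
  plan=[
    [[0.0003, 0, -0.001, 0, 0.058], [0, 0, 0, 0, 0.058], [0, 0, 0, 0, 0.058], [0, 0, 0, 0, 0.058], [0, 0, 0, 0, 0.058]],
  ],
)

```text
time: 15.15
tool_pos: [527.8, -11.2, 190.0]
tcp_rot: [180.0, -0.2, -4.1]
ft_force: [3.5, 1.3, 6.3]
finger_gap: 58.7
grip_force: 21.9
```

```bash
python3 - <<'E'
from bench import sense
import pickle
from h import *
s=sense();print({k:np.round(s[k],2) for k in("time","tool_pos","ft_force","wrist_torque")})
# cap top centre in crop (268,200)/5 ; base silhouette
d=pickle.load(open("s6.pkl","rb"));w=pickle.load(open("w6.pkl","rb"))
P=np.linalg.inv(np.array(d["cam_to_world"]));
def pr(d,p):
    x=np.linalg.inv(np.array(d["cam_to_world"]))@np.r_[p,1];return np.array([d["fx"]*x[0]/x[2]+d["cx"],d["fy"]*x[1]/x[2]+d["cy"]])
g=np.array([527.4,-11.2,136.4])
for t in(40,45,50,55):
    a=np.radians(t);ax=np.array([-np.sin(a)*.9976,np.sin(a)*.07,np.cos(a)])
    print(t,"capcrop",((pr(d,g+49*ax)-[275,135])*5).round(0),"bottomcrop",((pr(d,g-82*ax)-[275,135])*5).round(0),
     "wrist bottom rows",[(pr(w,g-82*ax+30*k*np.array([np.cos(a),-.07*np.cos(a),np.sin(a)]))*.625).round(0) for k in(-1,1)])
E
```

```text
{'time': np.float64(15.15), 'tool_pos': array([527.85, -11.25, 190.02]), 'ft_force': array([3.48, 1.26, 6.3 ]), 'wrist_torque': array([ 0.2 , -0.56, -0.03])}
40 capcrop [268. 185.] bottomcrop [157. 237.] wrist bottom rows [array([197., 109.]), array([197.,  59.])]
45 capcrop [272. 191.] bottomcrop [150. 228.] wrist bottom rows [array([197., 102.]), array([197.,  54.])]
50 capcrop [276. 197.] bottomcrop [144. 218.] wrist bottom rows [array([197.,  96.]), array([197.,  49.])]
55 capcrop [280. 204.] bottomcrop [138. 208.] wrist bottom rows [array([197.,  89.]), array([197.,  45.])]
```

Call:
servo_tool(
  plan=[
    [[0, 0, 0.0003, 0, 0.058], [0, 0, 0, 0, 0.058], [0, 0, 0, 0, 0.058], [0, 0, 0, 0, 0.058], [0, 0, 0, 0, 0.058], [0, 0, 0, 0, 0.058], [0, 0, 0, 0, 0.058], [0, 0, 0, 0, 0.058], [0, 0, 0, 0, 0.058], [0, 0, 0, 0, 0.058]],
  ],
)

```text
time: 16.15
tool_pos: [527.8, -11.2, 190.0]
tcp_rot: [180.0, -0.1, -4.1]
ft_force: [4.6, 1.1, 4.8]
finger_gap: 58.3
grip_force: 21.9
```

Call:
servo_tool(
  plan=[
    [[0, 0, 0, 0, 0.058], [0, 0, 0, 0, 0.058], [0, 0, 0, 0, 0.058], [0, 0, 0, 0, 0.058], [0, 0, 0, 0, 0.058], [0, 0, 0, 0, 0.058], [0, 0, 0, 0, 0.058], [0, 0, 0, 0, 0.058], [0, 0, 0, 0, 0.058], [0, 0, 0, 0, 0.058]],
  ],
)

```text
time: 17.15
tool_pos: [527.8, -11.3, 190.0]
tcp_rot: [180.0, -0.1, -4.1]
ft_force: [5.0, 0.2, 5.4]
finger_gap: 58.7
grip_force: 21.9
```

Call:
servo_tool(
  plan=[
    [[0, 0, 0, 0, 0.058], [0, 0, 0, 0, 0.058], [0, 0, 0, 0, 0.058], [0, 0, 0, 0, 0.058], [0, 0, 0, 0, 0.058]],
  ],
)

```text
time: 17.65
tool_pos: [527.8, -11.2, 190.0]
tcp_rot: [180.0, -0.1, -4.1]
ft_force: [4.2, 0.3, 5.8]
finger_gap: 58.6
grip_force: 21.9
```

Held about 3 s at 8.5 N, directed along the face normal. Now lift off along the normal and refine the tray pose.

Call:
servo_tool(
  plan=[
    [[0.003, 0, 0.004, 0, 0.058], [0.01, 0, 0.014, 0, 0.058], [0.01, 0, 0.03, 0, 0.058], [0, 0, 0.03, 0, 0.058], [0, 0, 0.03, 0, 0.058], [0, 0, 0, 0, 0.058], [0, 0, 0, 0, 0.058]],
  ],
)

```text
time: 18.35
tool_pos: [549.5, -11.1, 296.5]
tcp_rot: [180.0, 0.1, -4.1]
ft_force: [0.3, 0.0, -1.7]
finger_gap: 58.6
grip_force: 22.2
```

```bash
python3 - <<'E'
from h import *
from bench import sense,optics
s=sense();print({k:np.round(s[k],2) for k in("time","tool_pos","ft_force","wrist_torque","finger_gap")})
d=pickle.load(open("s0.pkl","rb"))
for n,W in(("w1",pickle.load(open("w1.pkl","rb"))),("top",d["top"]),("scene",d["scene"])):
    h=cv2.cvtColor(W["frame"],cv2.COLOR_BGR2HSV);m=(((h[...,0]>165)|(h[...,0]<8))&(h[...,1]>90)&(h[...,2]>60)).astype(np.uint8)
    roi={"w1":(440,0,200,200),"top":(370,180,90,70),"scene":(330,120,90,70)}[n];k=np.zeros_like(m);x,y,w,hh=roi;k[y:y+hh,x:x+w]=m[y:y+hh,x:x+w]
    c=max(cv2.findContours(k,0,1)[0],key=cv2.contourArea)
    pts=np.array([plane(W,p,16)[:2] for p in c.reshape(-1,2)],np.float32);print(n,cv2.minAreaRect(pts))
# tilt from wrist: bottom far edge row of amber at centre column
w=optics.snapshot("wrist")
for W,g in((pickle.load(open("w6.pkl","rb")),np.array([527.4,-11.2,136.4])),(w,np.array(s["tool_pos"])-[0,0,54])):
    h=cv2.cvtColor(W["frame"],cv2.COLOR_BGR2HSV);m=cv2.inRange(h,(5,90,20),(20,255,255))
    print("far row",[int(np.flatnonzero(m[:,c])[0]) for c in(305,312,320)])
    for t in(20,30,40,50):
        a=np.radians(t);ax=np.array([-np.sin(a),.07*np.sin(a),np.cos(a)]);q=g-82*ax+30*np.array([np.cos(a),-.07*np.cos(a),np.sin(a)])
        x=np.linalg.inv(np.array(W["cam_to_world"]))@np.r_[q,1];print(t,round(W["fy"]*x[1]/x[2]+W["cy"],1),end=" ")
    print()
E
```

```text
{'time': np.float64(18.35), 'tool_pos': array([549.51, -11.13, 296.49]), 'ft_force': array([ 0.28,  0.05, -1.67]), 'wrist_torque': array([-0.  ,  0.03,  0.02]), 'finger_gap': np.float64(58.56)}
w1 ((494.44976806640625, -287.66998291015625), (180.4308319091797, 130.18179321289062), 79.25179290771484)
top ((493.3024597167969, -286.74078369140625), (177.70103454589844, 128.33482360839844), 79.2555160522461)
scene ((493.4020690917969, -284.9743347167969), (181.57742309570312, 129.76258850097656), 79.12161254882812)
far row [83, 83, 83]
20 132.0 30 112.4 40 94.4 50 78.5 
far row [84, 84, 84]
20 131.1 30 111.5 40 93.4 50 77.6
```

Call:
servo_tool(
  plan=[
    [[-0.004, -0.015, 0, -3.4, 0.058], [-0.008, -0.03, 0, -3.3, 0.058], [-0.008, -0.03, 0, 0, 0.058], [-0.008, -0.03, 0, 0, 0.058], [-0.008, -0.03, 0, 0, 0.058], [-0.008, -0.03, 0, 0, 0.058], [-0.008, -0.03, 0, 0, 0.058], [-0.008, -0.03, 0, 0, 0.058], [-0.008, -0.03, 0, 0, 0.058], [-0.004, -0.018, 0, 0, 0.058]],
  ],
)

```text
time: 19.4
tool_pos: [476.0, -285.4, 294.2]
tcp_rot: [-179.9, 0.3, -10.9]
ft_force: [0.1, 0.2, -2.0]
finger_gap: 58.2
grip_force: 22.3
```

Call:
servo_tool(
  plan=[
    [[0, 0, -0.02, 0, 0.058], [0, 0, -0.035, 0, 0.058], [0, 0, -0.035, 0, 0.058], [0, 0, -0.03, 0, 0.058], [0, 0, -0.015, 0, 0.058], [0, 0, -0.008, 0, 0.058], [0, 0, 0, 0, 0.058], [0, 0, 0, 0, 0.058]],
  ],
)

```text
time: 20.2
tool_pos: [478.6, -284.5, 155.4]
tcp_rot: [180.0, -0.1, -10.8]
ft_force: [0.3, 0.8, -1.1]
finger_gap: 58.3
grip_force: 22.3
```

Call:
servo_tool(
  plan=[
    [[0, 0, -0.002, 0, 0.058], [0, 0, -0.002, 0, 0.058], [0, 0, -0.002, 0, 0.058], [0, 0, 0, 0, 0.058]],
  ],
)

```text
time: 20.6
tool_pos: [477.9, -284.0, 148.0]
tcp_rot: [-180.0, 0.0, -10.8]
ft_force: [0.4, -0.4, -0.9]
finger_gap: 58.3
grip_force: 22.3
```

Call:
servo_tool(
  plan=[
    [[0, 0, -0.0015, 0, 0.058], [0, 0, -0.0015, 0, 0.058], [0, 0, -0.0015, 0, 0.058], [0, 0, 0, 0, 0.058]],
  ],
)

```text
time: 21.0
tool_pos: [477.7, -283.9, 143.2]
tcp_rot: [-180.0, 0.0, -10.8]
ft_force: [-1.6, -0.4, -2.4]
finger_gap: 58.5
grip_force: 22.3
```

Call:
servo_tool(
  plan=[
    [[0, 0, -0.0015, 0, 0.058], [0, 0, -0.0015, 0, 0.058], [0, 0, -0.0015, 0, 0.058], [0, 0, 0, 0, 0.058]],
  ],
)

```text
time: 21.4
tool_pos: [477.8, -284.0, 138.8]
tcp_rot: [-180.0, 0.0, -10.8]
ft_force: [0.0, 0.1, -1.9]
finger_gap: 58.6
grip_force: 22.3
```

Call:
servo_tool(
  plan=[
    [[0.003, -0.0006, 0, 0, 0.058], [0.003, -0.0006, 0, 0, 0.058], [0.003, -0.0006, 0, 0, 0.058], [0.003, -0.0006, 0, 0, 0.058], [0.003, -0.0006, 0, 0, 0.058], [0.003, -0.0006, 0, 0, 0.058], [0, 0, 0, 0, 0.058]],
  ],
)

```text
time: 22.1
tool_pos: [496.3, -287.8, 139.2]
tcp_rot: [180.0, -0.0, -10.8]
ft_force: [-0.8, 0.7, -1.0]
finger_gap: 58.5
grip_force: 22.3
```

Call:
servo_tool(
  plan=[
    [[0.003, -0.0006, 0, 0, 0.058], [0.003, -0.0006, 0, 0, 0.058], [0.003, -0.0006, 0, 0, 0.058], [0, 0, 0, 0, 0.058]],
  ],
)

```text
time: 22.5
tool_pos: [504.3, -289.1, 140.1]
tcp_rot: [-180.0, 0.2, -10.8]
ft_force: [-12.0, 4.8, 12.2]
finger_gap: 58.7
grip_force: 23.4
```

Call:
servo_tool(
  plan=[
    [[0.0, 0, 0.002, 0, 0.058], [0.002, -0.0004, 0.002, 0, 0.058], [0, 0, 0, 0, 0.058]],
  ],
)

```text
time: 22.8
tool_pos: [507.0, -289.9, 143.3]
tcp_rot: [-180.0, 0.0, -10.8]
ft_force: [-4.2, 2.1, 1.8]
finger_gap: 58.6
grip_force: 22.2
```

```bash
cat > tilt.py <<'E'
from h import *
from bench import sense,optics
s=sense();W=optics.snapshot("wrist")
print({k:np.round(s[k],2) for k in("time","tool_pos","ft_force","wrist_torque")})
h=cv2.cvtColor(W["frame"],cv2.COLOR_BGR2HSV);m=cv2.inRange(h,(5,90,20),(20,255,130))
m=cv2.morphologyEx(m,cv2.MORPH_OPEN,np.ones((5,5),np.uint8))
print("far row",[int((np.flatnonzero(m[:,c]).tolist()+[-1])[0]) for c in(300,308,316)])
y=np.radians(s["tcp_rot"][2]);e=np.array([np.cos(y),np.sin(y),0]);z=np.array([0,0,1.]);g=np.array(s["tool_pos"])-[0,0,54]
for t in(0,10,20,30,40,50):
    a=np.radians(t);q=g-82*(-np.sin(a)*e+np.cos(a)*z)+30*(np.cos(a)*e+np.sin(a)*z)
    x=np.linalg.inv(np.array(W["cam_to_world"]))@np.r_[q,1];print(t,round(W["fy"]*x[1]/x[2]+W["cy"],1),end="; ")
print()
E
python3 tilt.py
```

```text
{'time': np.float64(22.8), 'tool_pos': array([ 506.99, -289.88,  143.3 ]), 'ft_force': array([-4.19,  2.12,  1.78]), 'wrist_torque': array([0.28, 0.83, 0.02])}
far row [103, 102, 101]
0 173.3; 10 152.1; 20 131.6; 30 112.1; 40 94.1; 50 78.3;
```

Call:
servo_tool(
  plan=[
    [[0.002, -0.0004, 0.001, 0, 0.058], [0.002, -0.0004, 0.001, 0, 0.058], [0.002, -0.0004, 0.001, 0, 0.058], [0.002, -0.0004, 0.001, 0, 0.058], [0.002, -0.0004, 0.001, 0, 0.058], [0, 0, 0, 0, 0.058]],
  ],
)

```text
time: 23.45
tool_pos: [517.0, -291.7, 148.2]
tcp_rot: [-180.0, 0.0, -10.8]
ft_force: [-4.3, 2.9, 3.9]
finger_gap: 58.5
grip_force: 22.4
```

```bash
python3 tilt.py
```

```text
{'time': np.float64(23.45), 'tool_pos': array([ 517.01, -291.67,  148.18]), 'ft_force': array([-4.32,  2.87,  3.89]), 'wrist_torque': array([0.64, 0.86, 0.08])}
far row [114, 113, 112]
0 173.3; 10 152.1; 20 131.6; 30 112.1; 40 94.1; 50 78.4;
```

Call:
servo_tool(
  plan=[
    [[0.002, -0.0004, 0.0005, 0, 0.058], [0.002, -0.0004, 0.0005, 0, 0.058], [0.002, -0.0004, 0.0005, 0, 0.058], [0.002, -0.0004, 0.0005, 0, 0.058], [0.002, -0.0004, 0.0005, 0, 0.058], [0, 0, 0, 0, 0.058]],
  ],
)

```text
time: 24.1
tool_pos: [527.4, -293.8, 151.5]
tcp_rot: [-180.0, -0.0, -10.8]
ft_force: [-5.5, 4.2, 7.6]
finger_gap: 58.4
grip_force: 23.3
```

```bash
python3 tilt.py
```

```text
{'time': np.float64(24.1), 'tool_pos': array([ 527.38, -293.8 ,  151.48]), 'ft_force': array([-5.5 ,  4.24,  7.57]), 'wrist_torque': array([0.94, 0.95, 0.07])}
far row [126, 125, 125]
0 173.5; 10 152.3; 20 131.8; 30 112.3; 40 94.3; 50 78.6;
```

Call:
servo_tool(
  plan=[
    [[0, 0, 0.015, 0, 0.058], [-0.007, 0.001, 0.015, 0, 0.058], [-0.02, 0.004, 0, 0, 0.058], [-0.02, 0.004, 0, 0, 0.058], [-0.02, 0.004, 0, 0, 0.058], [0, 0, -0.015, 0, 0.058], [0, 0, -0.01, 0, 0.058], [0, 0, -0.003, 0, 0.058], [0, 0, 0, 0, 0.058], [0, 0, 0, 0, 0.058]],
  ],
)

```text
time: 25.15
tool_pos: [460.4, -281.0, 152.7]
tcp_rot: [-180.0, -0.0, -10.8]
ft_force: [-0.2, 0.1, -0.6]
finger_gap: 58.2
grip_force: 22.4
```

```bash
python3 tilt.py
```

```text
{'time': np.float64(25.15), 'tool_pos': array([ 460.43, -280.99,  152.65]), 'ft_force': array([-0.16,  0.09, -0.64]), 'wrist_torque': array([-0.03,  0.02, -0.02])}
far row [125, 124, 124]
0 173.4; 10 152.1; 20 131.6; 30 112.1; 40 94.1; 50 78.4;
```

Call:
servo_tool(
  plan=[
    [[0, 0, -0.0015, 0, 0.058], [0, 0, -0.0015, 0, 0.058], [0, 0, -0.0015, 0, 0.058], [0, 0, 0, 0, 0.058]],
  ],
)

```text
time: 25.6
tool_pos: [459.8, -280.8, 147.8]
tcp_rot: [-180.0, 0.0, -10.8]
ft_force: [-0.4, -0.9, -1.0]
finger_gap: 58.4
grip_force: 22.4
```

Call:
servo_tool(
  plan=[
    [[0, 0, -0.0015, 0, 0.058], [0, 0, -0.0015, 0, 0.058], [0, 0, 0, 0, 0.058]],
  ],
)

```text
time: 25.9
tool_pos: [459.8, -280.8, 144.8]
tcp_rot: [-180.0, 0.0, -10.8]
ft_force: [0.9, 1.3, -1.4]
finger_gap: 58.3
grip_force: 22.4
```

Call:
servo_tool(
  plan=[
    [[0, 0, -0.0015, 0, 0.058], [0, 0, -0.0015, 0, 0.058], [0, 0, 0, 0, 0.058]],
  ],
)

```text
time: 26.2
tool_pos: [459.9, -280.9, 142.0]
tcp_rot: [180.0, -0.0, -10.8]
ft_force: [-0.1, 0.3, -1.3]
finger_gap: 58.4
grip_force: 22.6
```

Call:
servo_tool(
  plan=[
    [[0, 0, -0.0015, 0, 0.058], [0, 0, -0.0015, 0, 0.058], [0, 0, 0, 0, 0.058]],
  ],
)

```text
time: 26.5
tool_pos: [460.6, -281.2, 141.3]
tcp_rot: [180.0, -0.1, -10.8]
ft_force: [-6.2, 5.0, 14.7]
finger_gap: 58.6
grip_force: 24.2
```

Call:
servo_tool(
  plan=[
    [[0.001, 0, 0.002, 0, 0.058], [0.003, -0.0006, 0, 0, 0.058], [0.003, -0.0006, 0, 0, 0.058], [0.003, -0.0006, 0, 0, 0.058], [0.002, -0.0004, 0, 0, 0.058], [0, 0, 0, 0, 0.058]],
  ],
)

```text
time: 27.1
tool_pos: [472.8, -283.3, 142.6]
tcp_rot: [180.0, -0.1, -10.8]
ft_force: [-2.2, 3.5, 11.7]
finger_gap: 58.5
grip_force: 24.0
```

```bash
python3 tilt.py
```

```text
{'time': np.float64(27.1), 'tool_pos': array([ 472.83, -283.29,  142.61]), 'ft_force': array([-2.21,  3.49, 11.66]), 'wrist_torque': array([0.83, 0.65, 0.04])}
far row [138, 138, 137]
0 173.7; 10 152.5; 20 132.0; 30 112.5; 40 94.5; 50 78.8;
```

Call:
servo_tool(
  plan=[
    [[0.003, -0.0006, 0, 0, 0.058], [0.003, -0.0006, 0, 0, 0.058], [0.003, -0.0006, -0.0005, 0, 0.058], [0.003, -0.0006, -0.0005, 0, 0.058], [0, 0, 0, 0, 0.058]],
  ],
)

```text
time: 27.65
tool_pos: [485.7, -285.9, 142.3]
tcp_rot: [180.0, -0.2, -10.8]
ft_force: [-0.2, 3.9, 13.3]
finger_gap: 57.8
grip_force: 24.7
```

```bash
python3 tilt.py
```

```text
{'time': np.float64(27.65), 'tool_pos': array([ 485.73, -285.87,  142.31]), 'ft_force': array([-0.24,  3.87, 13.32]), 'wrist_torque': array([ 0.88,  0.12, -0.01])}
far row [153, 151, 152]
0 174.1; 10 152.9; 20 132.4; 30 113.0; 40 95.0; 50 79.2;
```

Call:
servo_tool(
  plan=[
    [[0.0025, -0.0005, -0.0005, 0, 0.058], [0.0025, -0.0005, -0.0005, 0, 0.058], [0.0025, -0.0005, -0.0005, 0, 0.058], [0.0025, -0.0005, -0.0005, 0, 0.058], [0, 0, 0, 0, 0.058]],
  ],
)

```text
time: 28.2
tool_pos: [496.4, -288.1, 141.0]
tcp_rot: [179.9, -0.3, -10.8]
ft_force: [2.5, 3.9, 15.3]
finger_gap: 58.2
grip_force: 26.4
```

```bash
python3 tilt.py
```

```text
{'time': np.float64(28.2), 'tool_pos': array([ 496.37, -288.07,  140.95]), 'ft_force': array([ 2.48,  3.87, 15.26]), 'wrist_torque': array([ 0.84, -0.18, -0.  ])}
far row [164, 162, 162]
0 174.5; 10 153.3; 20 132.8; 30 113.4; 40 95.4; 50 79.6;
```

Call:
servo_tool(
  plan=[
    [[0.002, -0.0004, -0.001, 0, 0.058], [0.002, -0.0004, -0.001, 0, 0.058], [0.0, 0, -0.001, 0, 0.058], [0, 0, 0, 0, 0.058]],
  ],
)

```text
time: 28.65
tool_pos: [501.5, -289.1, 139.5]
tcp_rot: [179.9, -0.5, -10.8]
ft_force: [2.9, 5.4, 19.9]
finger_gap: 58.7
grip_force: 28.2
```

```bash
python3 tilt.py
```

```text
{'time': np.float64(28.65), 'tool_pos': array([ 501.49, -289.12,  139.48]), 'ft_force': array([ 2.93,  5.44, 19.93]), 'wrist_torque': array([ 1.21, -0.41, -0.05])}
far row [172, 170, 170]
0 175.2; 10 154.0; 20 133.5; 30 114.1; 40 96.1; 50 80.3;
```

Call:
servo_tool(
  plan=[
    [[0, 0, 0.002, 0, 0.058], [0, 0, 0.002, 0, 0.058], [0, 0, 0.001, 0, 0.058], [0, 0, 0, 0, 0.058], [0, 0, 0, 0, 0.058]],
  ],
)

```text
time: 29.2
tool_pos: [497.8, -288.3, 139.8]
tcp_rot: [-180.0, 0.0, -10.8]
ft_force: [-0.4, -0.3, 0.8]
finger_gap: 58.4
grip_force: 26.1
```

```bash
python3 tilt.py
```

```text
{'time': np.float64(29.2), 'tool_pos': array([ 497.85, -288.28,  139.84]), 'ft_force': array([-0.43, -0.34,  0.75]), 'wrist_torque': array([-0.01, -0.16,  0.04])}
far row [171, 169, 169]
0 173.3; 10 152.1; 20 131.6; 30 112.1; 40 94.0; 50 78.3;
```

Call:
servo_tool(
  plan=[
    [[0, 0, 0, 0, 0.0595], [0, 0, 0, 0, 0.0605], [0, 0, 0, 0, 0.0615], [0, 0, 0, 0, 0.063], [0, 0, 0, 0, 0.066], [0, 0, 0, 0, 0.075], [0, 0, 0, 0, 0.085], [0, 0, 0, 0, 0.085]],
  ],
)

```text
time: 30.05
tool_pos: [497.9, -288.3, 140.1]
tcp_rot: [180.0, 0.0, -10.8]
ft_force: [0.4, 0.2, 0.0]
finger_gap: 84.8
grip_force: 0.0
```

Call:
servo_tool(
  plan=[
    [[0, 0, 0.01, 0, 0.085], [0, 0, 0.02, 0, 0.085], [0, 0, 0.03, 0, 0.085], [0, 0, 0.04, 0, 0.085], [0, 0, 0.04, 0, 0.085], [-0.03, 0, 0.03, 0, 0.085], [-0.03, 0, 0.03, 0, 0.085], [0, 0, 0, 0, 0.085], [0, 0, 0, 0, 0.085]],
  ],
)

```text
time: 30.95
tool_pos: [437.9, -288.6, 342.1]
tcp_rot: [179.9, -0.2, -10.8]
ft_force: [0.8, 0.2, -0.8]
finger_gap: 85.0
grip_force: 0.0
```

```bash
python3 - <<'E'
from h import *
from bench import sense,optics
s=sense();print(s["time"],s["tool_pos"],s["ft_force"])
W=optics.snapshot("wrist");f=W["frame"];cv2.imwrite("pics/fin.png",f)
h=cv2.cvtColor(f,cv2.COLOR_BGR2HSV)
def pr(p):
    x=np.linalg.inv(np.array(W["cam_to_world"]))@np.r_[p,1];return np.array([W["fx"]*x[0]/x[2]+W["cx"],W["fy"]*x[1]/x[2]+W["cy"]]).round(0)
print("expect cap",pr([498,-288,136]),"tray",pr([494,-287,5]))
u=pr([498,-288,136])
m=(f.max(2)<60).astype(np.uint8);n,l,st,c=cv2.connectedComponentsWithStats(m)
for i in range(1,n):
    if 100<st[i,4]<6000: print("dark",st[i],c[i].round(0),plane(W,c[i],136).round(1))
a=cv2.inRange(h,(5,110,20),(18,255,160));n,l,st,c=cv2.connectedComponentsWithStats(a)
for i in range(1,n):
    if st[i,4]>400: print("amber",st[i],c[i].round(0))
E
```

```text
30.95 [ 437.91484456 -288.64497524  342.09312787] [ 0.76286242  0.2237704  -0.80233801]
expect cap [299. 115.] tray [304. 110.]
dark [ 270   71   65   82 3800] [300. 110.] [ 501.8 -289.2  136. ]
dark [ 440   87  195  132 4888] [521. 169.] [ 424.3 -452.9  136. ]
dark [235 236 114  25 299] [292. 248.] [ 391.3 -259.6  136. ]
amber [ 267   67   69   73 2170] [302. 101.]
```

```bash
python3 - <<'E'
from h import *
from bench import optics
d={n:optics.snapshot(n) for n in("scene","wrist")}
S,W=d["scene"],d["wrist"]
def pr(W,p):
    x=np.linalg.inv(np.array(W["cam_to_world"]))@np.r_[p,1];return np.array([W["fx"]*x[0]/x[2]+W["cx"],W["fy"]*x[1]/x[2]+W["cy"]])
for n,r in(("scene",11),("wrist",35)):
    X=d[n];g=X["frame"].max(2);p=pr(X,[500,-288.5,136]);x,y=p.astype(int)
    m=np.zeros_like(g);m[y-r:y+r,x-r:x+r]=(g[y-r:y+r,x-r:x+r]<48)
    k,l,st,c=cv2.connectedComponentsWithStats(m);i=1+st[1:,4].argmax();print(n,p.round(1),st[i],c[i].round(1));d[n+"c"]=c[i]
    A=cv2.inRange(cv2.cvtColor(X["frame"],cv2.COLOR_BGR2HSV),(5,110,20),(18,255,160));B=np.zeros_like(A);q=int(r*2.5);B[y-q:y+q,x-q:x+q]=A[y-q:y+q,x-q:x+q];print(cv2.boundingRect(B),[pr(X,[500,-288.5,z]).round(1).tolist() for z in(5,70,100)])
E
```

```text
scene [377.9 127.8] [371 125  11  10  55] [375.7 130.5]
(365, 133, 20, 21) [[374.3, 157.8], [376.0, 143.4], [376.9, 136.4]]
wrist [300.6 111.6] [ 272   81   62   53 2319] [300.5 107.4]
(231, 52, 107, 118) [[305.4, 103.4], [303.5, 106.7], [302.3, 108.7]]
```

```bash
python3 -c "
from bench import r
print(r.hand_in())"
```

```text
the job is handed in; nothing more can be done
None
```

The tall bottle had its tilt check: about 3 s flat on the rubber at roughly 8.5 N. It now stands released in the pink tray, upright as far as the last camera measurements show, and the job is handed in, but no verdict came back.

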